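# Interleave two cheese tubs and hold the squaring clamp on its third click

### The arm

A 7-joint arm with a two-finger parallel gripper is mounted at the origin on the work surface. World frame = base frame: x ahead of the robot, y to its left, z up, the work surface at z = 0. Lengths are in m, angles in rad, forces in N, time in s.
With the tool pointing down it reaches from about 0.4 to 0.85 m from the base axis. Payload 4.5 kg.
Tool frame: the origin (TCP) lies where the fingers leave the gripper's body, on its centre line; the fingertips stand 64 mm ahead of it and the grasp point (between the pads) lies 45 mm ahead of it; z points along the fingers, y is the direction in which the jaws open and shut (so a half turn about z gives the same grasp; the last joint's range is limited). The gripper opens to 88 mm and grips with 3 to 60 N. Pads are 18 mm wide; open, the fingers measure 123 mm over their backs; the gripper's body (75 mm by 187 mm) begins 45 mm behind the grasp point.
Start: joints at [-1.282, 0.689, -0.195, 1.565, 0.157, 0.902, -0.215], TCP at [0.158, 0.605, 0.303] pointing down, gripper open.
Joint ranges: [-3.01, 3.01], [-0.46, 2.08], [-1.47, 1.51], [0.13, 2.56], [-1, 4.14], [0.04, 2.09], [-2.66, 2.66]. Speed limits (rad/s): [2.57, 2.57, 3.14, 3.14, 3.14, 3.14, 3.14].

### API

Orientations are given as a unit quaternion [x, y, z, w].
In Python, from plant import monitor, snapshot, workorder, finder gives the robot as it stands.
- The arm moves only by the tool carry_out, never from a script. Its argument "motion" is one flat list of numbers, 6 for each row, row after row: the shift along the tool's x, y, z in cm, then the turn, a rotation vector about the tool's x, y, z in rad. In form: [x, y, z, rx, ry, rz, x, y, z, rx, ry, rz, ...]. A call has 1 to 8 rows; each row shifts and turns the commanded pose from where the row before left it, along the tool's axes as they then stand; what a row does not reach is not made up. A row lasts 1/8 s, in which the tool goes at most 62.5 mm and 10.7 degrees, less where a joint would pass 70% of its speed; a pose out of reach is approached as far as the arm can. A call with a gripper value outside its range is refused whole. "hand" is the finger opening in cm, from 0 to 8.81, set as the call begins (left out, the last holds). The fingers move at their own pace and stop on an object; "grip_force" is the grip in N (left out, the last holds). Time passes only in rows, so rows that do not move let the fingers close. It gives the time, the measured TCP pose, the force and the opening at its end, in the units of the state.
- monitor.get_state(): the state, without advancing time (a new reading comes with each control period).
- snapshot(name): name is "scene" or "top"; returns a dict with "frame" (480x640x3 uint8, red, green, blue), "range_z" (480x640 float32, m along the optical axis (not along the pixel's ray), 0 where there is no reading), "fx", "fy", "cx", "cy" (pixels), "D" ([k1, k2, p1, p2, k3] as OpenCV has them; the pictures are not rectified), "rvec" (rotation vector, rad) and "tvec" (3), from world to camera coordinates, as OpenCV has them. Camera axes: x right, y down, z forward; pixel columns grow to the right and rows downward; lengths in m; the calibration is good to about 2 mm. A picture is of the moment at which its call begins.
- workorder.finish_job(): hands the job in, once; it reports no verdict.
Trained networks look in a picture, given as the dict that the camera call returned (one of the last four; its "shot" number tells which), for a name from the list of things; names that differ only in an ending like _2 or _b are one class to them, and where a whole thing is asked for, a point or a joint stands for the part that bears it (a point fixed in the world has none). Each returns a list of dicts, best first, with "p" (0 to 1); they miss things now and then, are a little off and sometimes report something else, mostly with a low value. They report only what shows in the picture. A call takes as long as a camera call. They do not tell look-alikes from the thing itself.
- finder.masks_of(picture, thing): "pixels" (480x640 bool, what is visible of it) and "extent" ([left, top, right, bottom] in pixels, round what is visible of it).
The state is a dict: "clock": time; "q": joint angles; "qd": joint speeds; "joint_torque": joint torques, N m; "tool_pos": TCP position; "eef_rot": TCP orientation; "contact_force": force on the tool from outside, world axes, zero at the start; "moment": the same for the moment, N m; "opening": opening from 0.0 (shut) to 1.0 (fully open).
Only numpy, scipy, OpenCV 4.12 (cv2) and the standard library are available. Lean on these libraries where they do the work, as an engineer would, in place of code of your own. Each camera call takes 0.05 s, during which the arm holds its last target. There are 200 camera calls.

### The job

Lay the orange separator sheet squarely on the cheese tub that is in the clamp's bay, let go of it, then stack the second tub squarely on the sheet and let go of that. Then press the clamp's red spring-return pad down past the first two clicks to the third, the green mark, and hold it there against its spring so that the jaw squares the stack: finish while still pressing. Leave the other things on the table where they are.

Things in the scene. Friction and masses are not known exactly. Their poses are not given: they have to be found in the camera images.
- bay (a point): Centre of the bay's floor on the fixed clamp, 12 mm above the table. x points from the blue jaw to the steel fence, y to the press pad, z up. The open bay runs from x -72 mm (jaw face) to +46 mm (fence face); jaw and fence are 44 mm wide in y and reach 73 mm above the floor; the y sides are open. The jaw closes 0.58 mm per mm of pad travel, leaving 93.5 mm at the third click.
- lever_top (a point): Centre of the top of the red press pad (44 x 44 x 12 mm, level), 105 mm above the table when released, 160 mm from the bay centre along the bay's +y; the point moves with the pad. The pad slides straight down on a grey post (122 mm above the table, 26 x 55 mm) with white, yellow and green click marks, which stands on its far (+y) side, 11 mm from the pad's edge.
- lever (a joint): Travel of the red pad in m: 0 released (up), clicks at 0.014 (white mark), 0.028 (yellow) and 0.042 (green, the third), end stop at 0.045. A spring returns it fully when let go: about 4 N at the start, 10 N at the third click, some 3 N more over the bump before each click. Press from above with closed fingertips.
- tub_lower_center (a point): Centre (half-way up) of the lower tub, white with a green lid and yellow side labels, 90 (x) x 60 (y) x 40 (z) mm, about 180 g, standing loose in the clamp's bay. z up.
- tub_upper_center (a point): Centre (half-way up) of the second tub, just like the lower one (90 x 60 x 40 mm, flat lid, straight sides), standing on the table. Grasp it across its 60 mm width (y).
- sheet_center (a point): Centre of the orange stiff separator sheet, 90 (x) x 64 (y) x 5 (z) mm, about 30 g. It lies flat on a steel stand (80 x 44 mm, 35 mm tall), overhanging it by 10 mm on each y side, so it can be grasped by its two long edges across y.
- cheese_stack: stack of three round cream cheeses in shallow cups, 67 mm across, 69 mm tall; bystander, origin at the underside centre
- stapler: blue stapler, 130 x 34 x 36 mm; bystander, origin at the underside centre
- cup_stack: clear plastic cup, 72 mm across the rim, 95 mm tall; bystander, origin at the underside centre
- spoon: metal spoon lying flat; bystander
- card_pile: pile of paper cards 148 x 105 x 18 mm; bystander, origin at the underside centre
- pen: blue pen 140 mm long, lying flat; bystander, origin at the underside centre
Mind the look-alikes: they are no part of the job. Leave any blue or pink look-alike of the part that bears tub_upper_center alone.

How it is judged:
By the outcome, as a careful person would: the job done as asked, in the order asked, and still so for the second after the job is handed in, while the arm keeps its last pose, push and grip.
It also fails if it takes over 66 s, if anything falls off the work surface, if the arm or the gripper's body presses on something with over 40 N, if the wrist force passes 120 N, or if a joint passes its speed limit or range.

## Working session

There is one attempt and no reset: what is moved stays moved. The work goes in short steps, Python scripts to look and compute and a tool call to move; the robot and the scene stay as the last step left them, time stands still between calls to the robot, and variables do not carry over. Pictures are saved under pics/ and viewed, about 8 in all and at most 12, crops included, and the job is handed in when it is done.

Besides the shell and the picture viewer there is one more tool, called after "Emit:" as a command line: name --argument value ..., lists and objects as JSON in quotes. carry_out: Moves the arm, as the interface text tells. Its arguments: {"type":"object","properties":{"motion":{"type":"array"},"hand":{"type":"number"},"grip_force":{"type":"number"}},"required":["motion"]}

```bash
ls; mkdir -p pics
cat > h.py <<'E'
import numpy as np, cv2
from plant import monitor, snapshot, workorder, finder
from scipy.spatial.transform import Rotation as R
def save(p,name): cv2.imwrite('pics/'+name,p['frame'][:,:,::-1])
def cloud(p,mask=None):
    z=p['range_z']; m=(z>0) if mask is None else (mask&(z>0))
    v,u=np.nonzero(m); K=np.array([[p['fx'],0,p['cx']],[0,p['fy'],p['cy']],[0,0,1.]])
    n=cv2.undistortPoints(np.stack([u,v],1).astype(np.float64)[:,None],K,np.array(p['D'],float))[:,0]
    d=z[v,u].astype(float); c=np.c_[n*d[:,None],d]
    Rm=cv2.Rodrigues(np.array(p['rvec'],float))[0]
    return (c-np.array(p['tvec']).ravel())@Rm, np.c_[u,v], p['frame'][v,u]
def top_rect(P,zlo,zhi):
    q=P[(P[:,2]>zlo)&(P[:,2]<zhi)]
    if len(q)<10: return None
    r=cv2.minAreaRect((q[:,:2]*1000).astype(np.float32)); return len(q),r,np.median(q[:,2])
E
python3 - <<'E'
from h import *
print(monitor.get_state())
for n in('scene','top'):
    p=snapshot(n); save(p,n+'0.png')
    for t in ['lever_top','tub_lower_center','tub_upper_center','sheet_center','cheese_stack','stapler','cup_stack','card_pile']:
        for d in finder.masks_of(p,t)[:3]:
            P,_,c=cloud(p,d['pixels'])
            if len(P)<10: continue
            zt=np.percentile(P[:,2],90); r=top_rect(P,zt-.006,zt+.006)
            print(n,t,round(d['p'],2),[int(x) for x in d['extent']],len(P),P.mean(0).round(3),'ztop',zt.round(3),r and [np.round(x,1) for x in r[1]],np.median(c,0))
E
```

```text
pics
{'clock': 0.0, 'q': array([-1.28220056,  0.68996171, -0.19450159,  1.56635576,  0.15730331,
        0.90252693, -0.21514047]), 'qd': array([-0.00035429, -0.00123777,  0.0016231 ,  0.00047237,  0.00088439,
        0.00212406, -0.00094772]), 'joint_torque': array([ 1.16374567e-04, -5.27549458e+01, -1.26742378e+00, -1.53433675e+01,
       -5.27770375e-02,  6.35617573e-03,  1.69637415e-04]), 'tool_pos': array([0.15744532, 0.60429756, 0.3019204 ]), 'eef_rot': array([ 1.27034708e-01,  9.91897836e-01, -9.29187860e-04, -4.21285294e-05]), 'contact_force': array([-0.4078698 , -0.28604364, -0.47718508]), 'moment': array([ 0.00537307,  0.06325499, -0.0070277 ]), 'opening': 1.000791428709696}
scene lever_top 0.62 [400, 228, 436, 244] 320 [0.55  0.257 0.098] ztop 0.105 [array([557.5, 257.9]), array([68.5, 63.9]), np.float64(17.5)] [137.  27.  24.]
scene tub_lower_center 0.58 [336, 263, 380, 303] 1123 [0.556 0.078 0.043] ztop 0.053 [array([550.6,  88.6]), array([92.5, 65.9]), np.float64(5.2)] [ 42. 105.  54.]
scene tub_upper_center 0.94 [147, 348, 207, 398] 1849 [ 0.531 -0.364  0.032] ztop 0.0
[... 2790 characters left out ...]
4, -141.7]), array([70.1, 69.8]), np.float64(25.7)] [77. 75. 72.]
top cheese_stack 0.67 [404, 263, 431, 284] 585 [ 0.355 -0.217  0.065] ztop 0.072 [array([ 356.3, -219.9]), array([65.1, 61.8]), np.float64(89.2)] [125. 116. 112.]
top stapler 0.92 [435, 156, 478, 181] 648 [ 0.639 -0.341  0.025] ztop 0.038 [array([ 642.9, -342.8]), array([116.7,  27.4]), np.float64(67.0)] [22. 45. 90.]
top cup_stack 0.92 [368, 134, 399, 168] 737 [ 0.692 -0.145  0.051] ztop 0.093 [array([ 685.7, -142.6]), array([67.9, 71.5]), np.float64(44.8)] [78. 75. 73.]
top card_pile 0.95 [138, 185, 198, 246] 2086 [0.518 0.443 0.018] ztop 0.021 [array([519.7, 445. ]), array([148.5, 105.6]), np.float64(41.5)] [131. 122. 117.]
```

View pics/scene0.png

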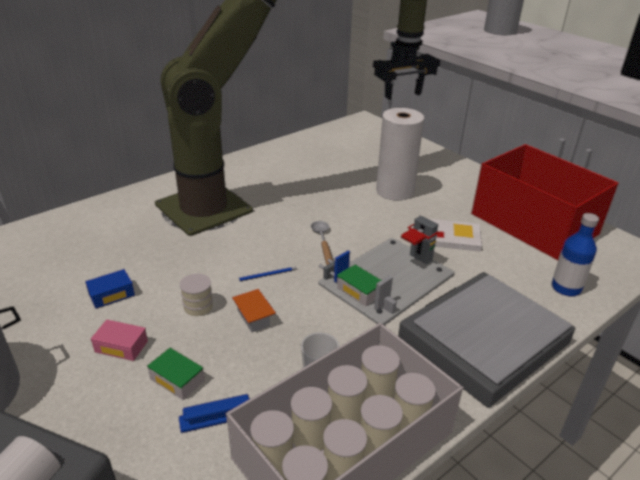

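View pics/top0.png

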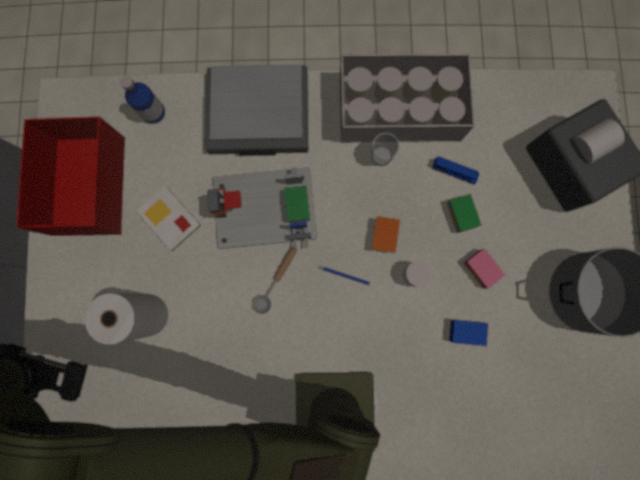

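Run:
```python
from h import *
for n in('scene','top'):
    p=snapshot(n); P,uv,c=cloud(p); 
    print(n,'table z',np.median(P[(abs(P[:,2])<.01)][:,2]))
    # clamp region: anything tall
    b=(P[:,0]>.4)&(P[:,0]<.68)&(P[:,1]>.03)&(P[:,1]<.36)
    for lo,hi,nm in((.075,.095,'jaw/fence'),(.098,.112,'pad'),(.113,.13,'post')):
        m=b&(P[:,2]>lo)&(P[:,2]<hi); q=P[m]; 
        if len(q)<5: continue
        im=np.zeros((480,640),np.uint8); im[uv[m,1],uv[m,0]]=1
        k,l=cv2.connectedComponents(im)
        for i in range(1,k):
            mm=l[uv[m,1],uv[m,0]]==i
            if mm.sum()>8:
                r=cv2.minAreaRect((q[mm][:,:2]*1000).astype(np.float32)); print(n,nm,mm.sum(),[np.round(x,1) for x in r],np.median(q[mm][:,2]).round(3),np.median(c[m][mm],0))
```

```text
scene table z -0.0006714272708013303
scene jaw/fence 62 [array([568. , 287.8]), array([52.6, 19.5]), np.float64(77.4)] 0.082 [75.5 62.  59. ]
scene jaw/fence 82 [array([490.9,  86.1]), array([12.8, 45.3]), np.float64(8.0)] 0.082 [ 34.   56.  109.5]
scene jaw/fence 109 [array([617.9,  96.5]), array([14.4, 47.7]), np.float64(2.1)] 0.083 [109. 109. 107.]
scene pad 388 [array([557.9, 265.1]), array([71.1, 75.6]), np.float64(21.7)] 0.104 [126.   33.5  32. ]
scene post 193 [array([548. , 295.3]), array([57.9, 30.5]), np.float64(1.2)] 0.12 [85. 85. 88.]
top table z -0.00017051693088379535
top jaw/fence 83 [array([613.2,  99.7]), array([11.1, 43.9]), np.float64(4.1)] 0.084 [92. 90. 88.]
top jaw/fence 13 [array([532.2, 284.8]), array([23. ,  1.5]), np.float64(2.7)] 0.084 [39. 38. 36.]
top jaw/fence 59 [array([486.2,  89.3]), array([ 7.9, 41.7]), np.float64(4.1)] 0.085 [36. 51. 88.]
top pad 385 [array([542.2, 264.9]), array([72.4, 68.5]), np.float64(79.8)] 0.104 [101.  34.  31.]
top post 243 [array([545.3, 298.2]), array([55.5, 28.1]), np.float64(4.8)] 0.121 [64. 65. 64.]
```

```bash
cat >> h.py <<'E'
def go(x,y,z,ydeg):
    "x,y,z,ydeg in mm / deg: TCP target, heading of tool y (mod 180). Prints rotvec (tool axes) to apply first, then shift in cm (tool axes after turn)"
    s=monitor.get_state(); R0=R.from_quat(s['eef_rot']); cur=np.array(s['tool_pos'])
    best=None
    for a in (ydeg,ydeg+180):
        a=np.deg2rad(a); yy=np.array([np.cos(a),np.sin(a),0]); zz=np.array([0,0,-1.]); xx=np.cross(yy,zz)
        Rt=R.from_matrix(np.c_[xx,yy,zz]); rv=(R0.inv()*Rt).as_rotvec()
        if best is None or np.linalg.norm(rv)<np.linalg.norm(best[0]): best=(rv,Rt)
    rv,Rt=best
    print('t',round(s['clock'],2),'pos',(cur*1000).round(1),'rv',rv.round(3),'shift cm',(Rt.inv().apply(np.array([x,y,z])/1000-cur)*100).round(2),'q',np.round(s['q'],2),'F',np.round(s['contact_force'],1),'open',round(s['opening'],3))
E
python3 - <<'E'
from h import *
go(463.5,-143,300,79.5)
p=snapshot('scene'); P,uv,c=cloud(p); p2=snapshot('top'); P2,_,_=cloud(p2)
A=np.r_[P,P2]
m=(A[:,0]>.1)&(A[:,0]<.5)&(A[:,1]>.35)&(A[:,1]<.75)&(A[:,2]<.3)&(A[:,2]>.05)
q=A[m]; print('towel',q.min(0),q.max(0),np.median(q,0))
m=(A[:,0]>.35)&(A[:,0]<.75)&(A[:,1]>-.42)&(A[:,1]<.4); print(A[m][:,2].max())
E
```

```text
t 1.0 pos [157.5 604.9 302.8] rv [ 0.     0.    -0.072] shift cm [-43.71 -67.96   0.28] q [-1.28  0.69 -0.19  1.57  0.16  0.9  -0.22] F [-1.4 -1.   0.2] open 1.002
towel [0.13505492 0.43526483 0.05002206] [0.49994452 0.74987934 0.29989373] [0.28493846 0.48380627 0.18325249]
0.12794406459436852
```

Emit:
carry_out --motion '[0,0,-5,0,0,-0.036,0,0,-5,0,0,-0.036,-1.5,-4,0,0,0,0,-3,-4.5,0,0,0,0,-3,-4.5,0,0,0,0,-3,-4.5,0,0,0,0,-3,-4.5,0,0,0,0,-3,-4.5,0,0,0,0]' --hand 8.8

```text
clock: 2.1
tool_pos: [0.2722, 0.3126, 0.403]
eef_rot: [0.091, 0.996, 0.0, 0.0]
contact_force: [1.3, -0.7, 0.6]
opening: 0.995
```

```bash
python3 -c "
from h import *
go(463.5,-143,300,79.5)"
```

```text
t 2.1 pos [272.2 312.6 403. ] rv [0.001 0.001 0.   ] shift cm [-27.11 -41.31  10.3 ] q [-0.79  0.28 -0.23  2.    0.08  0.87  0.32] F [ 1.3 -0.7  0.6] open 0.995
```

Emit:
carry_out --motion '[-3.4,-4.8,0,0,0,0,-3.4,-5.2,0,0,0,0,-3.4,-5.2,0,0,0,0,-3.4,-5.2,1.5,0,0,0,-3.4,-5.2,2,0,0,0,-3.4,-5.2,2,0,0,0,-3.4,-5.2,2,0,0,0,-3.4,-5.2,2,0,0,0]'

```text
clock: 3.1
tool_pos: [0.4604, -0.1311, 0.311]
eef_rot: [0.091, 0.996, 0.0, 0.001]
contact_force: [0.5, 0.5, -0.3]
opening: 0.999
```

```bash
python3 -c "
from h import *
go(463.5,-143,82.5,79.5)"
```

```text
t 3.1 pos [ 460.4 -131.1  311. ] rv [0.    0.001 0.001] shift cm [-0.52 -1.12 22.85] q [ 0.22  0.49 -0.05  1.99  0.04  0.67  1.53] F [ 0.5  0.5 -0.3] open 0.999
```

Emit:
carry_out --motion '[0,0,5,0,0,0,0,0,5,0,0,0,0,0,3,0,0,0,0,0,0,0,0,0,0,0,0,0,0,0]'

```text
clock: 3.72
tool_pos: [0.4602, -0.1294, 0.1824]
eef_rot: [0.091, 0.996, -0.0, 0.001]
contact_force: [-1.0, 0.5, 0.7]
opening: 0.999
```

Run:
```python
from h import *
go(463.5,-143,82.5,79.5)
p=snapshot('scene'); i=p['frame'][240:360,180:340,::-1]; t=snapshot('top')['frame'][190:280,330:450,::-1]
cv2.imwrite('pics/c1.png',np.hstack([cv2.resize(i,(480,360),interpolation=3),cv2.resize(t,(480,360),interpolation=3)])[:, :800])
P,_,_=cloud(p)
# finger points above sheet height near the tool
```

```text
t 3.73 pos [ 460.2 -129.4  182.4] rv [0.    0.002 0.   ] shift cm [-0.57 -1.28  9.99] q [ 0.2   0.71 -0.03  2.11  0.07  0.31  1.5 ] F [-1.   0.5  0.7] open 0.999
```

View pics/c1.png

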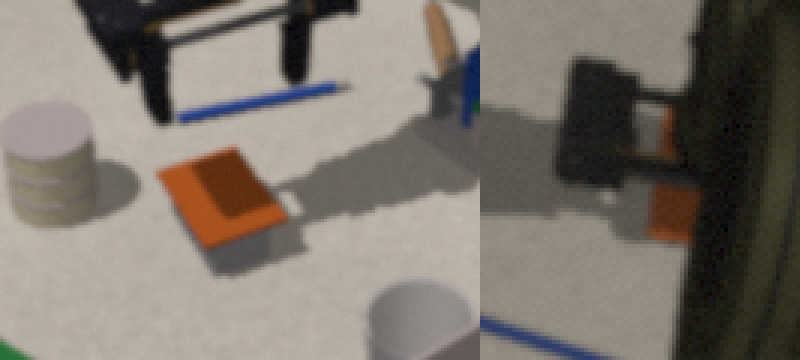

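Emit:
carry_out --motion '[-0.57,-1.28,2,0,0,0,0,0,4,0,0,0,0,0,3,0,0,0,0,0,1,0,0,0,0,0,0,0,0,0]'

```text
clock: 4.45
tool_pos: [0.4632, -0.143, 0.082]
eef_rot: [0.091, 0.996, -0.0, 0.0]
contact_force: [-0.0, 0.7, 0.5]
opening: 0.991
```

Run:
```python
from h import *
go(463.5,-143,82.5,79.5)
p=snapshot('scene'); i=p['frame'][240:360,180:340,::-1]
cv2.imwrite('pics/c2.png',cv2.resize(i,(640,480),interpolation=3))
```

```text
t 4.45 pos [ 463.2 -143.    82. ] rv [0.    0.001 0.001] shift cm [-0.03  0.   -0.05] q [ 0.21  0.92 -0.01  2.12  0.09  0.1   1.5 ] F [-0.   0.7  0.5] open 0.991
```

View pics/c2.png

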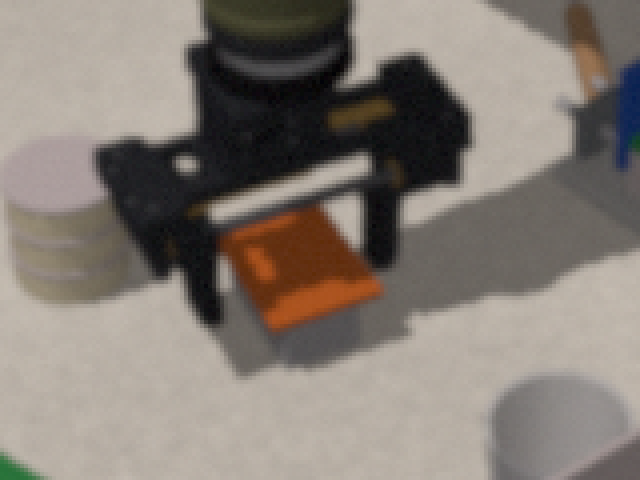

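Emit:
carry_out --motion '[0,0,0,0,0,0,0,0,0,0,0,0,0,0,0,0,0,0,0,0,0,0,0,0,0,0,0,0,0,0,0,0,0,0,0,0]' --hand 5 --grip_force 15

```text
clock: 5.25
tool_pos: [0.4632, -0.143, 0.082]
eef_rot: [0.091, 0.996, -0.0, 0.001]
contact_force: [-0.2, 0.9, 6.4]
opening: 0.719
```

Emit:
carry_out --motion '[0,0,-2,0,0,0,0,0,-4,0,0,0,0,0,-5,0,0,0,0,0,-4,0,0,0,0,0,0,0,0,0]'

```text
clock: 5.88
tool_pos: [0.4641, -0.1434, 0.2339]
eef_rot: [0.091, 0.996, -0.0, 0.003]
contact_force: [0.1, -0.2, -0.9]
opening: 0.72
```

Run:
```python
from h import *
go(548.7,90.5,200,95)
p=snapshot('scene')
d=finder.masks_of(p,'sheet_center')
for k in d[:2]:
    P,_,c=cloud(p,k['pixels']); print(k['p'],P.mean(0),np.median(c,0),k['extent'])
    r=top_rect(P,np.percentile(P[:,2],50)-.006,np.percentile(P[:,2],50)+.006); print(r)
P,_,_=cloud(p); m=(abs(P[:,0]-.4635)<.02)&(abs(P[:,1]+.143)<.02)&(P[:,2]<.06); print('stand top',P[m][:,2].max() if m.any() else None)
```

```text
t 5.88 pos [ 464.1 -143.4  233.9] rv [-0.001  0.006 -0.27 ] shift cm [-10.47  22.56   3.39] q [ 0.24  0.62 -0.05  2.06  0.07  0.46  1.52] F [ 0.1 -0.2 -0.9] open 0.72
0.88 [ 0.46165242 -0.13677956  0.18108982] [101.  50.  20.] [233.6, 229.5, 276.0, 267.3]
(831, ((466.960205078125, -144.62269592285156), (66.53153991699219, 95.22257232666016), 81.67025756835938), np.float64(0.19110459997287915))
0.62 [ 0.64465876 -0.36109222  0.0247684 ] [ 27.  63. 136.] [180.6, 392.0, 251.0, 434.8]
(808, ((646.1257934570312, -345.345703125), (118.5086441040039, 28.85828971862793), 68.28558349609375), np.float64(0.03489490582798512))
stand top 0.03898153530289041
```

Emit:
carry_out --motion '[0,0,0,0,0.003,-0.135,0,0,0,0,0.003,-0.135,-1.75,3.7,0,0,0,0,-1.75,3.7,0,0,0,0,-1.75,3.7,0,0,0,0,-1.75,3.7,0,0,0,0,-1.75,3.7,0,0,0,0,-1.75,3.7,0,0,0,0]'

```text
clock: 6.98
tool_pos: [0.5475, 0.0885, 0.2289]
eef_rot: [-0.044, 0.999, -0.0, -0.005]
contact_force: [0.1, -0.3, -1.1]
opening: 0.715
```

Emit:
carry_out --motion '[0,0,4,0,0,0,0,0,3,0,0,0,0,0,0,0,0,0,0,0,0,0,0,0]'

```text
clock: 7.48
tool_pos: [0.5477, 0.0873, 0.1608]
eef_rot: [-0.044, 0.999, 0.0, -0.003]
contact_force: [0.9, -0.3, 0.6]
opening: 0.716
```

Run:
```python
from h import *
go(548,90,100,95.2)
p=snapshot('scene')
for t in('sheet_center','tub_lower_center'):
  for k in finder.masks_of(p,t)[:2]:
    P,_,c=cloud(p,k['pixels']); zt=np.percentile(P[:,2],60);print(t,k['p'],P.mean(0),np.median(c,0),top_rect(P,zt-.006,zt+.006))
```

```text
t 7.47 pos [547.7  87.3 160.8] rv [ 0.001 -0.007 -0.004] shift cm [-0.06  0.27  6.08] q [-0.2   0.81 -0.06  1.89  0.1   0.45  1.32] F [ 0.9 -0.3  0.6] open 0.716
sheet_center 0.86 [0.56709124 0.09135762 0.11562105] [98. 48. 18.] (467, ((562.7190551757812, 88.1399154663086), (67.0134506225586, 67.73114013671875), 4.6116509437561035), np.float64(0.117610095945617))
tub_lower_center 0.79 [0.55775599 0.07724139 0.04230735] [42.5 77.  43. ] (678, ((550.8016357421875, 88.48332214355469), (91.80644989013672, 64.89282989501953), 6.337144374847412), np.float64(0.05095318630769342))
tub_lower_center 0.43 [ 0.52999761 -0.36319187  0.03133723] [ 44. 114.  59.] (1229, ((520.9223022460938, -358.8190002441406), (93.52213287353516, 64.52685546875), 15.733064651489258), np.float64(0.03940945795202161))
```

Emit:
carry_out --motion '[-0.06,0.27,1,0,-0.007,-0.004,0,0,2,0,0,0,0,0,2,0,0,0,0,0,0.7,0,0,0,0,0,0.3,0,0,0,0,0,0,0,0,0]'

```text
clock: 8.38
tool_pos: [0.5483, 0.0903, 0.1013]
eef_rot: [-0.046, 0.999, 0.001, 0.001]
contact_force: [0.8, -0.8, -0.0]
opening: 0.715
```

Run:
```python
from h import *
go(548,90,99.5,95.2)
p=snapshot('scene'); i=p['frame'][200:320,300:460,::-1]
cv2.imwrite('pics/c3.png',cv2.resize(i,(640,480),interpolation=3))
```

```text
t 8.38 pos [548.3  90.3 101.3] rv [0.001 0.002 0.   ] shift cm [ 0.03 -0.02  0.18] q [-0.22  0.91 -0.04  1.91  0.11  0.32  1.31] F [ 0.8 -0.8 -0. ] open 0.715
```

View pics/c3.png

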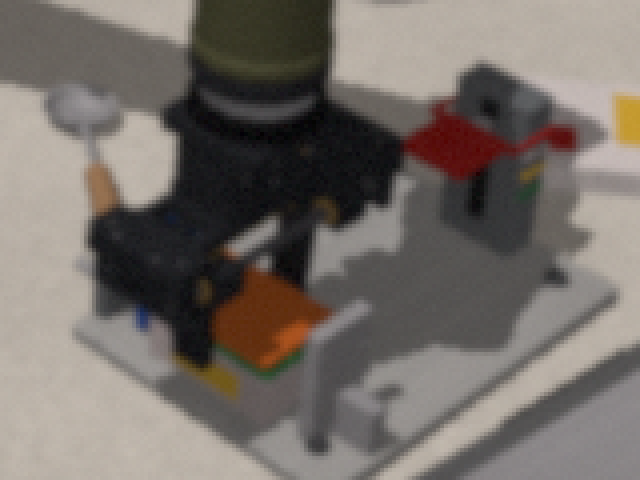

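Emit:
carry_out --motion '[0,0,0.15,0,0,0,0,0,0,0,0,0]'

```text
clock: 8.68
tool_pos: [0.5482, 0.0902, 0.0997]
eef_rot: [-0.046, 0.999, 0.001, 0.001]
contact_force: [-0.6, -0.0, 0.5]
opening: 0.712
```

Emit:
carry_out --motion '[0,0,0,0,0,0,0,0,0,0,0,0,0,0,0,0,0,0,0,0,-2,0,0,0,0,0,-4,0,0,0,0,0,-5,0,0,0,0,0,0,0,0,0]' --hand 8.8

```text
clock: 9.55
tool_pos: [0.5499, 0.0904, 0.2129]
eef_rot: [-0.045, 0.999, 0.001, 0.004]
contact_force: [-0.6, 0.1, -0.6]
opening: 1.0
```

Run:
```python
from h import *
go(519.6,-359.2,210,106.7)
```

```text
t 9.55 pos [549.9  90.4 212.9] rv [ 0.001  0.009 -0.201] shift cm [ 15.83 -42.19   0.29] q [-0.2   0.72 -0.07  1.87  0.09  0.55  1.33] F [-0.6  0.1 -0.6] open 1.0
```

Emit:
carry_out --motion '[0,0,0,0,0.005,-0.1,0,0,0,0,0.004,-0.1,1.6,-4.2,0,0,0,0,1.6,-4.2,0,0,0,0,1.6,-4.2,0,0,0,0,1.6,-4.2,0,0,0,0,1.6,-4.2,0,0,0,0,1.6,-4.2,0,0,0,0]'

```text
clock: 10.55
tool_pos: [0.5276, -0.1801, 0.2087]
eef_rot: [-0.145, 0.989, 0.001, -0.005]
contact_force: [0.1, 0.1, 0.2]
opening: 0.998
```

Emit:
carry_out --motion '[1.6,-4.2,0,0,0,0,1.6,-4.2,0,0,0,0,1.5,-4.2,0,0,0,0,1.5,-4.2,0,0,0,0,0,0,0,0,0,0,0,0,0,0,0,0]'

```text
clock: 11.3
tool_pos: [0.5169, -0.3565, 0.209]
eef_rot: [-0.145, 0.989, 0.001, -0.004]
contact_force: [-0.1, 0.3, 0.3]
opening: 1.003
```

Run:
```python
from h import *
go(519.6,-359.2,66,106.7)
for n in ('scene','top'):
  p=snapshot(n)
  for t in('sheet_center','tub_lower_center','tub_upper_center'):
   for k in finder.masks_of(p,t)[:2]:
    P,_,c=cloud(p,k['pixels']); zt=np.percentile(P[:,2],80);print(n,t,round(k['p'],2),P.mean(0).round(3),np.median(c,0),top_rect(P,zt-.005,zt+.005))
```

```text
t 11.3 pos [ 516.9 -356.5  209. ] rv [ 0.004 -0.008  0.   ] shift cm [-0.18 -0.33 14.3 ] q [ 0.66  0.82 -0.24  1.63  0.26  0.74  2.16] F [-0.1  0.3  0.3] open 1.003
scene sheet_center 0.76 [0.551 0.087 0.056] [177.  86.  33.] (697, ((550.4697265625, 88.16766357421875), (91.34391021728516, 67.17450714111328), 6.601683139801025), np.float64(0.05598893754121243))
scene tub_lower_center 0.67 [0.566 0.065 0.032] [134. 121.  93.] (123, ((559.7933349609375, 62.46726989746094), (90.45008087158203, 29.642534255981445), 23.6842041015625), np.float64(0.04181097965151318))
scene tub_upper_center 0.97 [ 0.209 -0.364  0.034] [ 29.  63. 143.] (733, ((202.68370056152344, -356.9910583496094), (90.44153594970703, 68.42241668701172), 84.11212158203125), np.float64(0.03919965907361292))
scene tub_upper_center 0.96 [ 0.381 -0.415  0.031] [184. 101. 123.] (884, ((370.82806396484375, -406.283447265625), (92.29088592529297, 64.65962219238281), 34.072975158691406), np.float64(0.039395640868493564))
top sheet_center 0.85 [0.547 0.09  0.054] [133.  70.  37.] (729, ((546.7731323242188, 91.3192138671875), (90.7713623046875, 63.99196243286133), 5.539222240447998), np.float64(0.05677099482244972))
top tub_lower_center 0.74 [0.549 0.255 0.103] [118.  39.  36.] (290, ((550.4891967773438, 256.9933776855469), (49.841400146484375, 52.907135009765625), 6.671759605407715), np.float64(0.10448712943337393))
top tub_upper_center 0.92 [ 0.366 -0.401  0.036] [155.  88. 104.] (715, ((366.3219909667969, -405.7203369140625), (92.88460540771484, 61.89704513549805), 36.96592330932617), np.float64(0.03961098549885952))
top tub_upper_center 0.76 [ 0.5   -0.36   0.036] [43.5 96.  52. ] (196, ((513.1353759765625, -360.2518615722656), (82.77180480957031, 57.17251968383789), 14.605978012084961), np.float64(0.039942027930462476))
```

Emit:
carry_out --motion '[-0.18,-0.33,2,0,-0.008,0,0,0,4,0,0,0,0,0,4,0,0,0,0,0,2.5,0,0,0,0,0,1.3,0,0,0,0,0,0,0,0,0]'

```text
clock: 12.45
tool_pos: [0.5195, -0.3598, 0.0716]
eef_rot: [-0.145, 0.989, 0.001, -0.0]
contact_force: [0.0, -0.0, 0.1]
opening: 1.003
```

Run:
```python
from h import *
go(519.6,-359.2,70,106.7)
p=snapshot('scene'); i=p['frame'][300:420,100:260,::-1]
cv2.imwrite('pics/c4.png',cv2.resize(i,(640,480),interpolation=3))
```

```text
t 12.45 pos [ 519.5 -359.8   71.6] rv [ 0.002 -0.    -0.   ] shift cm [-0.02  0.06  0.16] q [ 0.63  1.02 -0.18  1.66  0.32  0.49  2.11] F [ 0.  -0.   0.1] open 1.003
```

View pics/c4.png

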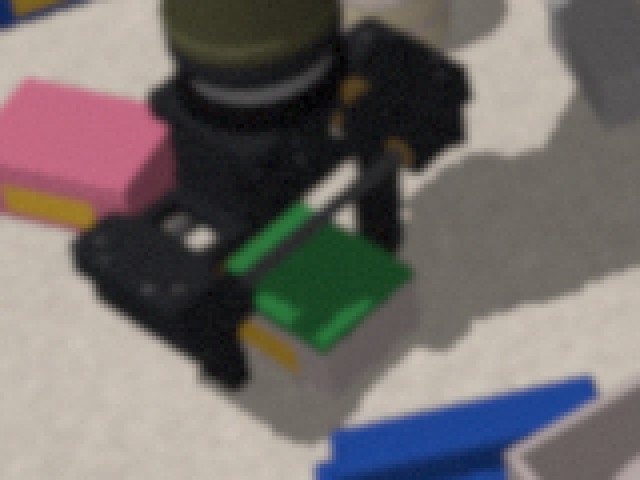

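Emit:
carry_out --motion '[0,0,0,0,0,0,0,0,0,0,0,0,0,0,0,0,0,0,0,0,0,0,0,0,0,0,0,0,0,0,0,0,0,0,0,0]' --hand 4.5 --grip_force 25

```text
clock: 13.25
tool_pos: [0.5198, -0.36, 0.0726]
eef_rot: [-0.145, 0.989, 0.001, 0.0]
contact_force: [-1.3, 1.2, 5.8]
opening: 0.679
```

Emit:
carry_out --motion '[0,0,-2,0,0,0,0,0,-4,0,0,0,0,0,-5,0,0,0,0,0,-5,0,0,0,0,0,0,0,0,0,0,0,0,0,0,0]'

```text
clock: 14.0
tool_pos: [0.5189, -0.3602, 0.2318]
eef_rot: [-0.145, 0.989, 0.001, -0.001]
contact_force: [-0.5, -0.2, -3.2]
opening: 0.677
```

Run:
```python
from h import *
go(548.3,90.3,220,95.2)
p=snapshot('scene')
for k in finder.masks_of(p,'tub_upper_center')[:3]:
    P,_,c=cloud(p,k['pixels']); zt=np.percentile(P[:,2],80);print(round(k['p'],2),P.mean(0).round(3),P[:,2].min(),np.median(c,0),top_rect(P,zt-.006,zt+.006))
```

```text
t 14.0 pos [ 518.9 -360.2  231.8] rv [ 0.002 -0.001  0.2  ] shift cm [-7.01 44.6   1.18] q [ 0.67  0.79 -0.26  1.61  0.26  0.78  2.17] F [-0.5 -0.2 -3.2] open 0.677
0.84 [ 0.381 -0.411  0.031] -0.0011075440374354371 [189. 101. 125.] (1026, ((371.5569152832031, -407.313720703125), (92.51950073242188, 64.99544525146484), 36.094764709472656), np.float64(0.039365440583855896))
0.71 [ 0.543 -0.356  0.187] -0.0027693586285401414 [36. 75. 41.] (891, ((521.3504028320312, -359.51153564453125), (89.37427520751953, 65.41632080078125), 17.21324920654297), np.float64(0.19827458899219763))
0.68 [ 0.207 -0.371  0.038] -0.00284468475457521 [ 30.  64. 143.] (494, ((202.9595184326172, -356.69061279296875), (90.58963775634766, 65.29625701904297), 84.03836822509766), np.float64(0.03920592824453692))
```

Emit:
carry_out --motion '[0,0,0,0,0,0.1,0,0,0,0,0,0.1,-0.7,4.4,0,0,0,0,-0.7,4.5,0,0,0,0,-0.7,4.5,0,0,0,0,-0.7,4.5,0,0,0,0,-0.7,4.5,0,0,0,0,-0.7,4.5,0,0,0,0]'

```text
clock: 15.1
tool_pos: [0.5363, -0.087, 0.2311]
eef_rot: [-0.046, 0.999, 0.001, -0.001]
contact_force: [0.9, 0.1, -2.1]
opening: 0.679
```

Emit:
carry_out --motion '[-0.7,4.5,0,0,0,0,-0.7,4.5,0,0,0,0,-0.7,4.5,0,0,0,0,-0.7,4.2,0,0,0,0,0,0,0,0,0,0,0,0,0,0,0,0,0,0,0,0,0,0]'

```text
clock: 15.98
tool_pos: [0.5485, 0.0883, 0.2322]
eef_rot: [-0.044, 0.999, 0.0, -0.001]
contact_force: [0.9, -1.1, -2.8]
opening: 0.677
```

Run:
```python
from h import *
go(548.2,90,129,95.2)
```

```text
t 15.97 pos [548.5  88.3 232.2] rv [ 0.    -0.001 -0.002] shift cm [ 0.02  0.17 10.32] q [-0.18  0.69 -0.1   1.85  0.11  0.61  1.31] F [ 0.9 -1.1 -2.8] open 0.677
```

Emit:
carry_out --motion '[0.02,0.17,2,0,0,0,0,0,4,0,0,0,0,0,2.5,0,0,0,0,0,1,0,0,0,0,0,0.3,0,0,0,0,0,0,0,0,0,0,0,0,0,0,0]'

```text
clock: 16.85
tool_pos: [0.5489, 0.0921, 0.1356]
eef_rot: [-0.046, 0.999, 0.001, 0.001]
contact_force: [0.3, 0.5, -2.1]
opening: 0.677
```

Run:
```python
from h import *
go(548.2,90,129,95.2)
p=snapshot('scene'); i=p['frame'][200:320,300:460,::-1]
cv2.imwrite('pics/c5.png',cv2.resize(i,(640,480),interpolation=3))
```

```text
t 16.85 pos [548.9  92.1 135.6] rv [0.002 0.002 0.   ] shift cm [ 0.09 -0.2   0.66] q [-0.21  0.85 -0.07  1.9   0.14  0.39  1.28] F [ 0.3  0.5 -2.1] open 0.677
```

View pics/c5.png

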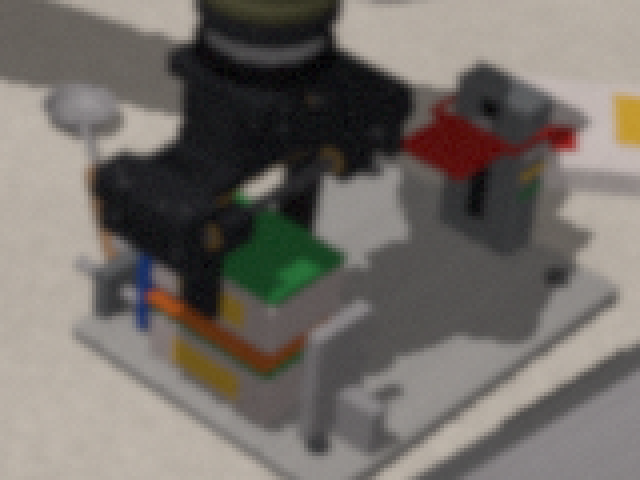

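Aligned just above the sheet. Correct 2 mm in y, then lower until contact.

Emit:
carry_out --motion '[0.07,-0.2,0.2,0,0,0,0,0,0.3,0,0,0,0,0,0,0,0,0,0,0,0,0,0,0]'

```text
clock: 17.4
tool_pos: [0.5478, 0.0901, 0.1296]
eef_rot: [-0.046, 0.999, 0.001, -0.0]
contact_force: [0.2, 0.3, -2.7]
opening: 0.676
```

Run:
```python
from h import *
go(548.2,90,129,95.2)
p=snapshot('scene')
P,uv,c=cloud(p); m=(abs(P[:,0]-.57)<.02)&(abs(P[:,1]-.09)<.02)&(P[:,2]<.12)&(c[:,1]>c[:,0]*1.5); print(np.median(P[m][:,2]),m.sum())
```

```text
t 17.4 pos [547.8  90.1 129.6] rv [ 0.002 -0.     0.001] shift cm [-0.03 -0.01  0.06] q [-0.2   0.86 -0.07  1.9   0.14  0.38  1.28] F [ 0.2  0.3 -2.7] open 0.676
0.096518778056045 202
```

Emit:
carry_out --motion '[0,0,0.1,0,0,0,0,0,0,0,0,0]'

```text
clock: 17.7
tool_pos: [0.5479, 0.0901, 0.1295]
eef_rot: [-0.046, 0.999, 0.001, 0.0]
contact_force: [-2.0, 0.3, 6.4]
opening: 0.683
```

Contact. Release and back off upward.

Emit:
carry_out --motion '[0,0,0,0,0,0,0,0,0,0,0,0,0,0,0,0,0,0,0,0,-2,0,0,0,0,0,-4,0,0,0,0,0,-4,0,0,0,0,0,0,0,0,0]' --hand 8.8

```text
clock: 18.58
tool_pos: [0.5496, 0.0901, 0.2314]
eef_rot: [-0.045, 0.999, 0.001, 0.003]
contact_force: [0.6, -0.1, -0.7]
opening: 1.0
```

Run:
```python
from h import *
# pad
for n in('scene','top'):
  p=snapshot(n); P,uv,c=cloud(p); c=c.astype(int)
  m=(c[:,0]>2*c[:,1])&(P[:,2]>.1)&(P[:,2]<.112)&(abs(P[:,0]-.55)<.06)&(abs(P[:,1]-.255)<.05)
  print(n,'pad',np.round(cv2.minAreaRect((P[m][:,:2]*1000).astype(np.float32))[0],1),np.median(P[m],0),m.sum())
  for k in finder.masks_of(p,'tub_upper_center')[:3]:
    Q,_,_=cloud(p,k['pixels']); zt=np.percentile(Q[:,2],80);print(round(k['p'],2),Q.mean(0).round(3),top_rect(Q,zt-.005,zt+.005))
s=np.deg2rad(4.9); print('from post:',545.3+46*np.sin(s),298.2-46*np.cos(s))
go(550,253,200,94.9)
```

```text
scene pad [561.6 259.3] [0.55708248 0.25102648 0.10353349] 215
0.78 [ 0.216 -0.362  0.031] (694, ((204.77883911132812, -358.07269287109375), (88.49441528320312, 66.49026489257812), 84.03275299072266), np.float64(0.03926313244400791))
0.69 [0.558 0.079 0.087] (706, ((549.9935913085938, 87.77593994140625), (93.34842681884766, 63.58995056152344), 3.624976634979248), np.float64(0.09606941740223603))
0.62 [ 0.373 -0.228  0.048] (478, ((360.4920349121094, -222.00462341308594), (65.63911437988281, 63.21157455444336), 47.399593353271484), np.float64(0.06869593223048824))
top pad [542.4 254.4] [0.54765983 0.25452878 0.10426396] 251
0.87 [ 0.202 -0.351  0.038] (732, ((200.38279724121094, -355.1018981933594), (93.23304748535156, 60.75480651855469), 82.56417083740234), np.float64(0.03996470845145202))
0.6 [ 0.366 -0.401  0.036] (673, ((367.10748291015625, -405.42962646484375), (90.12724304199219, 61.94152069091797), 36.058692932128906), np.float64(0.03973426757370939))
from post: 549.2291784643188 252.36811637521828
t 18.77 pos [547.2  89.7 227.6] rv [ 0.001 -0.002  0.006] shift cm [-1.67 16.25  2.76] q [-0.18  0.7  -0.1   1.85  0.11  0.59  1.31] F [-0.1  0.2  0.2] open 0.998
```

Emit:
carry_out --motion '[-1,4,0,0,0,0,-0.7,4,0,0,0,0,0,4,0,0,0,0,0,3.2,0,0,0,0,0,0,0,0,0,0.17,0,0,0,0,0,0.17,0,0,0,0,0,0.17,0,0,0,0,0,0.17]' --hand 0 --grip_force 20

```text
clock: 19.77
tool_pos: [0.5503, 0.2425, 0.2274]
eef_rot: [0.293, 0.956, -0.0, -0.001]
contact_force: [0.2, 0.5, 0.1]
opening: 0.111
```

Emit:
carry_out --motion '[0,0,0,0,0,0.17,0,0,0,0,0,0.17,0,0,0,0,0,0.17,0,0,0,0,0,0.17,0,0,0,0,0,0.17,0,0,0,0,0,0.04,0,0,0,0,0,0,0,0,0,0,0,0]'

```text
clock: 20.78
tool_pos: [0.5509, 0.2426, 0.2287]
eef_rot: [0.673, 0.739, 0.0, -0.001]
contact_force: [0.2, 0.3, -0.2]
opening: 0.004
```

Run:
```python
from h import *
go(550.4,242.5,174,4.9)
```

```text
t 20.77 pos [550.9 242.6 228.7] rv [-0.001 -0.001  0.008] shift cm [-0.01 -0.05  5.47] q [-0.7   0.79  0.38  1.73 -0.41  0.71 -0.01] F [ 0.2  0.3 -0.2] open 0.004
```

Emit:
carry_out --motion '[0,0,3,0,0,0,0,0,2.4,0,0,0,0,0,0,0,0,0,0,0,0,0,0,0]'

```text
clock: 21.28
tool_pos: [0.5516, 0.2428, 0.1758]
eef_rot: [0.674, 0.739, 0.001, -0.0]
contact_force: [-0.4, 0.1, 0.1]
opening: 0.003
```

Emit:
carry_out --motion '[0,0,0.5,0,0,0,0,0,0.5,0,0,0,0,0,0.5,0,0,0,0,0,0,0,0,0]'

```text
clock: 21.78
tool_pos: [0.5514, 0.243, 0.1602]
eef_rot: [0.674, 0.739, 0.001, -0.0]
contact_force: [0.8, 0.1, 1.5]
opening: 0.005
```

Run:
```python
from h import *
go(550.4,242.5,126,4.9)
p=snapshot('scene'); i=p['frame'][180:330,300:500,::-1]
cv2.imwrite('pics/c6.png',cv2.resize(i,(720,540),interpolation=3))
```

```text
t 21.77 pos [551.4 243.  160.2] rv [ 0.001 -0.002  0.007] shift cm [-0.04 -0.11  3.42] q [-0.67  0.88  0.32  1.76 -0.46  0.57  0.03] F [0.8 0.1 1.5] open 0.005
```

View pics/c6.png

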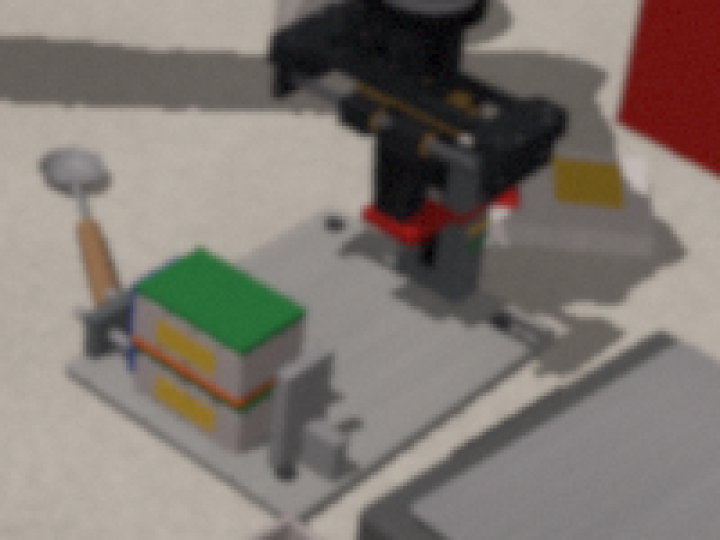

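Emit:
carry_out --motion '[0,-0.1,0.5,0,0,0,0,0,0.5,0,0,0,0,0,0,0,0,0,0,0,0,0,0,0]'

```text
clock: 22.32
tool_pos: [0.5511, 0.2429, 0.1512]
eef_rot: [0.674, 0.739, 0.002, 0.0]
contact_force: [0.5, 0.1, 10.4]
opening: 0.004
```

Emit:
carry_out --motion '[0,0,0.5,0,0,0,0,0,0.5,0,0,0,0,0,0,0,0,0,0,0,0,0,0,0]'

```text
clock: 22.82
tool_pos: [0.5511, 0.2429, 0.1409]
eef_rot: [0.674, 0.739, 0.002, 0.0]
contact_force: [1.5, -0.8, 7.4]
opening: 0.003
```

```bash
cat > m.py <<'E'
from h import *
go(550.4,242.5,126,4.9)
for n in('scene','top'):
  p=snapshot(n); P,uv,c=cloud(p); c=c.astype(int)
  m=(c[:,0]>2*c[:,1])&(P[:,2]>.04)&(P[:,2]<.112)&(abs(P[:,0]-.55)<.03)&(abs(P[:,1]-.25)<.03)
  print(n,'pad z top',np.percentile(P[m][:,2],[50,80,95]).round(4) if m.any() else None,m.sum())
  for lo,hi in((.46,.52),):
    m=(P[:,2]>.078)&(P[:,2]<.092)&(P[:,0]>.46)&(P[:,0]<.535)&(P[:,1]>.06)&(P[:,1]<.12)&(c[:,2]>1.5*c[:,0]); print('jaw top',P[m].mean(0).round(4) if m.any() else None,m.sum())
  for k in finder.masks_of(p,'tub_upper_center')[:4]:
    Q,_,_=cloud(p,k['pixels'])
    if abs(Q[:,0].mean()-.55)<.05 and Q[:,1].mean()>0: print(top_rect(Q,.092,.104))
save(p,'top_last.png'); save(snapshot('scene'),'scene_last.png')
E
python3 m.py
```

```text
t 22.82 pos [551.1 242.9 140.9] rv [ 0.003 -0.002  0.006] shift cm [-0.04 -0.07  1.49] q [-0.66  0.91  0.3   1.77 -0.47  0.53  0.04] F [ 1.5 -0.8  7.4] open 0.003
scene pad z top [0.0746 0.0768 0.081 ] 177
jaw top None 0
(724, ((556.6068115234375, 87.99317932128906), (94.44477844238281, 66.0113525390625), 3.5598678588867188), np.float64(0.09605047821722207))
top pad z top None 0
jaw top [0.5037 0.0887 0.0846] 68
(793, ((552.7590942382812, 91.29409790039062), (90.88928985595703, 60.05447006225586), 4.8888092041015625), np.float64(0.09661838707138494))
```

Emit:
carry_out --motion '[0,0,0.4,0,0,0,0,0,0.4,0,0,0,0,0,0.4,0,0,0,0,0,0,0,0,0,0,0,0,0,0,0]'

```text
clock: 23.7
tool_pos: [0.5511, 0.243, 0.1291]
eef_rot: [0.674, 0.739, 0.002, 0.0]
contact_force: [0.3, 0.5, 10.4]
opening: 0.002
```

Emit:
carry_out --motion '[0,0,0.2,0,0,0,0,0,0,0,0,0,0,0,0,0,0,0]'

```text
clock: 24.08
tool_pos: [0.5511, 0.243, 0.1272]
eef_rot: [0.674, 0.739, 0.002, 0.0]
contact_force: [1.1, 0.4, 10.2]
opening: 0.002
```

```bash
python3 m.py
```

```text
t 24.07 pos [551.1 243.  127.2] rv [ 0.003 -0.002  0.006] shift cm [-0.04 -0.07  0.12] q [-0.65  0.93  0.28  1.77 -0.48  0.51  0.04] F [ 1.1  0.4 10.2] open 0.002
scene pad z top [0.0603 0.0626 0.0676] 174
jaw top None 0
(731, ((563.3751220703125, 89.69855499267578), (93.78175354003906, 64.69316101074219), 3.826913595199585), np.float64(0.09594402545026136))
top pad z top None 0
jaw top [0.5117 0.09   0.0845] 67
(798, ((560.865234375, 91.94638061523438), (91.2575454711914, 59.981544494628906), 4.5579071044921875), np.float64(0.09663199122525455))
```

Emit:
carry_out --motion '[0,0,0.12,0,0,0,0,0,0,0,0,0,0,0,0,0,0,0,0,0,0,0,0,0]'

```text
clock: 24.82
tool_pos: [0.5511, 0.2429, 0.1261]
eef_rot: [0.674, 0.739, 0.002, 0.0]
contact_force: [-0.0, 0.1, 10.8]
opening: 0.005
```

```bash
python3 m.py; python3 -c "
import cv2
s=cv2.imread('pics/scene_last.png')[180:330,300:500];t=cv2.imread('pics/top_last.png')[150:260,190:330]
cv2.imwrite('pics/c7.png',cv2.hconcat([cv2.resize(s,(440,330)),cv2.resize(t,(360,330))]))"
```

```text
t 24.82 pos [551.1 242.9 126.1] rv [ 0.003 -0.002  0.006] shift cm [-0.04 -0.07  0.01] q [-0.65  0.93  0.28  1.77 -0.48  0.5   0.05] F [-0.   0.1 10.8] open 0.005
scene pad z top [0.0597 0.0618 0.0667] 173
jaw top None 0
(724, ((563.4669799804688, 89.372802734375), (94.75458526611328, 64.73169708251953), 5.000828266143799), np.float64(0.09607685082166381))
top pad z top None 0
jaw top [0.5124 0.0897 0.0848] 67
(778, ((560.9905395507812, 91.98046875), (90.83152770996094, 59.925262451171875), 4.418702602386475), np.float64(0.09642763344818572))
```

View pics/c7.png

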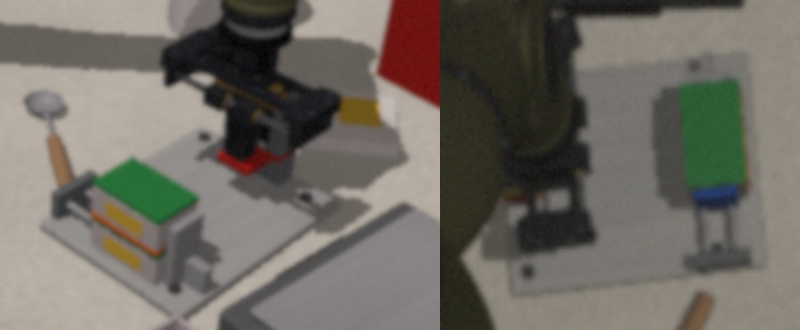

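```bash
python3 -c "
from h import *
print(workorder.finish_job()); s=monitor.get_state(); print(s['tool_pos'],s['contact_force'])"
```

```text
the job is handed in; nothing more can be done
None
the job is handed in; nothing more can be done
```

The job is done and handed in at about 25 s, with the arm still pressing the pad. I laid the orange sheet on the tub in the bay and let go. I then stacked the green-lidded tub on the sheet, let go, and pressed the red pad to the third click with closed fingertips.

**Last checks:**
- **Pad:** it is down about 43 mm from the tool height; the scene camera's depth reading agrees within about 1 mm. That is past the green mark at 42 mm and short of the 45 mm end stop. The arm holds it there with about 10.8 N.
- **Jaw:** it moved in by about 26 mm, against 25 mm expected. Each reading is only good to 1–2 mm.
- **Stack:** the pictures show it upright and aligned against the jaw. The top tub sits at about 4.5–5° yaw, matching the bay at about 4.8°.
- **Other things:** I did not touch them on purpose, and none looked moved in the pictures I took. I did not measure their positions again at the end.

Nothing failed. The two cameras differ by a steady 2–4 mm in position, which cancelled out because I placed each part relative to the one below. My reading of the tool's position and force just after handing in was refused, so the figures above are from just before it.

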